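# Read the pressure of the valved bottle

## Task

Check the pressure of the small bottle that has a brass valve stem on its cap: slide the gauge along its rail until its nozzle is over that stem, then press the gauge fully down so that the pressure pushes the white rod out of the barrel. Let the gauge spring back up and leave the rod standing out to be read, with the bottles upright where they are.

Things in the scene. Friction and masses are not known exactly. Their poses are not given: they have to be found in the camera images.
- stand: Fixed aluminium gauge stand: base plate 165 x 440 x 8 mm on the bench, two columns and a steel rail behind. Origin on the bench under the line on which the bottles stand, halfway along the rail; its y axis runs along the rail, its x axis points from the bottles to the rail (the columns and rail lie at x = +72 to +104 mm, up to 208 mm high). The yaw varies by up to 0.3 rad; which of the three bottle places is which varies.
- carriage (a joint): Grey carriage on the rail, m: 0 at the stand's -y end, 0.30 at the +y end, growing along the stand's +y axis; the nozzle is at stand y = value - 0.15 m. It starts between 0 and 0.03, always short of the valved bottle, and slides with about 2 N of friction and stays where it is left. Push it by a flank of the gauge's black press pad.
- gauge (a joint): Downward travel of the sprung gauge on the carriage, m: 0 up (rest), 0.032 fully down against its stop. Pressing it takes about 2 N at the start, 5 N half-way, 7 N once the valve stem meets the plunger in the nozzle (14 mm down) and 13 N at the end. It springs back up when let go.
- pad_top (a point): Centre of the top face of the black press pad on top of the gauge: 60 mm (stand x) by 56 mm (stand y), 16 mm thick, top 242 mm above the bench when up. Below the pad the gauge is narrower (body 48 mm in diameter). The carriage behind it (from 31 mm behind the pad's centre on) reaches 219 mm, so the pad sinks 9 mm lower than that when fully pressed.
- nozzle (a point): Centre of the mouth of the gauge's nozzle, straight below the pad: a black skirt 42 mm outside, 30 mm inside diameter, its lower edge 156 mm above the bench when up, 10 mm above the top of the valve stem. A brass plunger 4 mm up inside it is pushed in by the stem (about 18 mm at full stroke); near the end of the stroke this lets the rod out.
- rod (a joint): White indicator rod in the level barrel of the gauge, m: 0 pushed in, growing as it runs out along the stand's -x axis (towards the robot). It goes out by 20 to 38 mm according to the bottle's unknown pressure once the gauge is pressed fully onto the valve (it is let go about 26 mm down), and stays out afterwards. It does not move if the gauge is pressed over nothing.
- rod_tip (a point): Free end of the white rod (11 mm in diameter), 84 mm in front of the nozzle's axis when pushed in, 198 mm above the bench when the gauge is up.
- valve_bottle: Loose small laboratory bottle, 56 mm in diameter, 110 mm high to the top of its blue cap, with a brass valve stem (12 mm in diameter, 28 mm high) upright on the middle of the cap. It stands on the stand's 8 mm base plate. Origin: centre of its underside.
- valve_tip (a point): Top centre of the brass valve stem, 146 mm above the bench. The nozzle takes it when off centre by up to 8 mm.
- plain_bottle_a: Like the valved bottle but with a plain blue cap and no stem. Origin: centre of its underside.
- plain_bottle_b: A second such bottle with a plain blue cap. Origin: centre of its underside.
Not all that is in view belongs to the job. Leave any brown or pink look-alike of the plain_bottle_b alone. What is shaped like the plain_bottle_a but orange is not meant.

How it is judged:
On the way:
1. the gauge is pressed fully down on the valve stem and the rod has come out (value of joint gauge above 0.025 m and horizontal distance between nozzle and valve_tip below 0.01 m and value of joint rod above 0.016 m), for 0.1 s.
At the end, for the whole second after the job is handed in: The gauge has been pressed at least 25 of its 32 mm down on the valve stem, it is up again (within 4 mm), the rod still stands out more than 16 mm, and all three bottles stand upright and still within 25 mm of where they were (value of joint rod above 0.016 m and value of joint gauge below 0.004 m and angle between each of valve_bottle, plain_bottle_a, plain_bottle_b's own z axis and vertical below 0.1 rad and linear speed of valve_bottle below 0.02 m/s); the robot touches nothing.
It fails at once if a bottle is tipped or shifted more than 25 mm (angle between any of valve_bottle, plain_bottle_a, plain_bottle_b's own z axis and vertical above 0.35 rad or distance of any of valve_bottle, plain_bottle_a, plain_bottle_b from where it was at the start of the episode above 0.025 m).
It also fails if it takes over 53 s, if anything falls off the work surface, if the arm or the gripper's body presses on something with over 40 N, if the wrist force passes 120 N, or if a joint passes its speed limit or range.

## Robot

A 7-joint arm with a two-finger parallel gripper is mounted at the origin on a cart in front of the work surface, level with it; the furniture and walls round the work are solid. World frame = base frame: x ahead of the robot, y to its left, z up, the work surface at z = 0. Lengths are in m, angles in rad, forces in N, time in s.
With the tool pointing down it reaches from about 0.4 to 0.875 m from the base axis. Payload 19.3 kg.
Tool frame: the origin (TCP) lies on the centre line of the jaws, within the pads' length; the fingertips stand 14 mm ahead of it and the grasp point (between the pads) lies 5 mm behind it; x points along the fingers, y is the direction in which the jaws open and shut, and the axes are right-handed (so a half turn about x gives the same grasp; the last joint's range is limited). The gripper opens to 85 mm and grips with 20 to 120 N. Pads are 22 mm wide; open, the fingers measure 114 mm over their backs; the gripper's body (76 mm by 85 mm) begins 54 mm behind the grasp point. The pads swing forward as they close: fully open they stand 13 mm farther back than shut.
Start: joints at [1.132, 0.521, -0.036, 1.599, 0.021, 1.021, -0.113], TCP at [0.225, -0.583, 0.245] pointing down, gripper open.
Joint ranges: [-2.91, 2.91], [-0.3, 2.13], [-1.5, 1.42], [0.17, 2.43], [-1.26, 4.41], [0.16, 1.93], [-2.52, 2.52]. Speed limits (rad/s): [1.89, 1.89, 2.39, 2.39, 3.01, 3.01, 3.01].

## Interface

Orientations are given as [roll, pitch, yaw] about the fixed x, y, z axes, in that order (R = Rz(yaw) Ry(pitch) Rx(roll)).
In Python, from workcell import monitor, optics, bot gives the robot as it stands.
- The arm moves only by the tool arm_command, never from a script. Its arguments are lists of equal length, an entry for each row: "delta_pos": the shift along the tool's x, y, z as a fraction of full scale, a list of three; "rotation": the turn, a rotation vector about the tool's x, y, z as a fraction of full scale, a list of three. In form: {"delta_pos": [[dx, dy, dz], ...], "rotation": [[wx, wy, wz], ...]}. A call has 1 to 10 rows; each row shifts and turns the pose as measured when the row begins, along the tool's axes as they then stand; what a row does not reach is not made up. Full scale, the value 1, is 30 mm for a shift and 6 degrees for a turn. A row lasts 1/10 s, in which the tool goes at most 50 mm and 8.59 degrees, less where a joint would pass 70% of its speed; a pose out of reach is approached as far as the arm can. A call with a number of a shift or a turn outside -1 to 1 is refused whole. A call with a gripper value outside its range is refused whole. "gripper" is the closure, from -1 (fully open) to 1 (shut), so that 0 is half open, set as the call begins (left out, the last holds). The fingers move at their own pace and stop on an object; "grip_force" is the grip in N (left out, the last holds). Time passes only in rows, so rows that do not move let the fingers close. It gives the time, the measured TCP pose, the force and the opening at its end, in the units of the state.
- monitor.observe(): the state, without advancing time (a new reading comes with each control period).
- optics.grab_frame(name): name is "scene" or "top"; returns the picture (384x512x3 uint8, red, green, blue); there is no depth.
- optics.camera_params(name): a dict with "fx", "fy", "cx", "cy" (pixels), "origin" and "rotation" of the camera in the world. Camera axes: x right, y down, z forward; pixel columns grow to the right and rows downward; lengths in m; the calibration is good to about 2 mm. A picture is of the moment at which its call begins. camera_params takes no time and is no camera call.
- bot.job_done(): hands the job in, once; it reports no verdict.
The state is a dict: "clock": time; "qpos": joint angles; "qd": joint speeds; "joint_efforts": joint torques, N m; "position": TCP position; "tool_rot": TCP orientation; "force": force on the tool from outside, world axes, zero at the start; "moment": the same for the moment, N m; "grip_width": finger opening in m.
Only numpy, scipy, OpenCV 4.12 (cv2) and the standard library are available. Lean on these libraries where they do the work, as an engineer would, in place of code of your own. Each camera call takes 0.05 s, during which the arm holds its last target. There are 200 camera calls.

## Working session

There is one attempt and no reset: what is moved stays moved. The work goes in short steps, Python scripts to look and compute and a tool call to move; the robot and the scene stay as the last step left them, time stands still between calls to the robot, and variables do not carry over. Pictures are saved under pics/ and viewed, about 8 in all and at most 12, crops included, and the job is handed in when it is done.

Besides the shell and the picture viewer there is one more tool, called as a command line: name --argument value ..., lists and objects as JSON in quotes. arm_command: Moves the arm, as the interface text tells. Its arguments: {"type":"object","properties":{"delta_pos":{"type":"array","items":{"type":"array","items":{"type":"number"}}},"rotation":{"type":"array","items":{"type":"array","items":{"type":"number"}}},"gripper":{"type":"number"},"grip_force":{"type":"number"}},"required":["delta_pos","rotation"]}

```bash
mkdir -p pics; python3 - <<'E'
from workcell import monitor, optics, bot
import cv2
s=monitor.observe(); print(s)
for n in("scene","top"):
    print(n,optics.camera_params(n))
    cv2.imwrite(f"pics/{n}0.png",cv2.resize(optics.grab_frame(n)[:,:,::-1],(768,576)))
E
```

```text
{'clock': 0.0, 'qpos': array([ 1.13179238,  0.5220044 , -0.0363209 ,  1.59998046,  0.02117774,
        1.02108227, -0.1128277 ]), 'qd': array([0.00017364, 0.00168553, 0.00010582, 0.00043759, 0.00069831,
       0.00081828, 0.00044525]), 'joint_efforts': array([-1.15916373e-03, -9.27104115e+01,  1.97986543e+00, -3.69935632e+01,
        1.78296299e-02,  8.22744827e-03, -1.74156395e-05]), 'position': array([ 0.22517289, -0.58270209,  0.24474164]), 'tool_rot': array([-1.51486863,  1.5697059 ,  1.99547253]), 'force': array([-0.65362287,  0.08149332, -0.15800682]), 'moment': array([ 0.02149861, -0.02412651, -0.02890362]), 'grip_width': 0.08551186936904598}
scene {'fx': 479.3893775247852, 'fy': 479.3893775247852, 'cx': 251.455493873071, 'cy': 185.79560477424582, 'origin': array([-0.07685948,  0.89592366,  0.89272263]), 'rotation': array([-2.21729608,  0.00808257, -2.53394073])}
top {'fx': 478.4832193962666, 'fy': 478.4832193962666, 'cx': 262.4001272667423, 'cy': 193.7721696715331, 'origin': array([0.32738702, 0.11297546, 1.56642251]), 'rotation': array([-3.02962028, -0.00799305, -1.57907628])}
```

View pics/scene0.png

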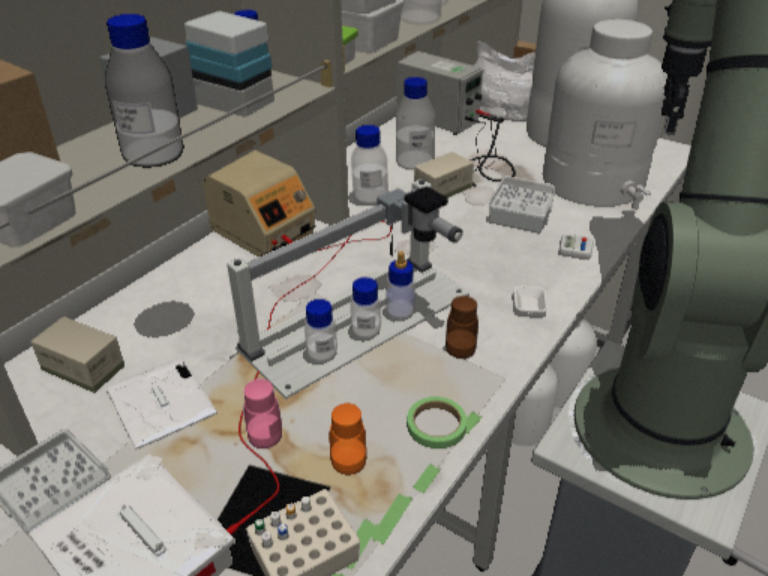

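View pics/top0.png

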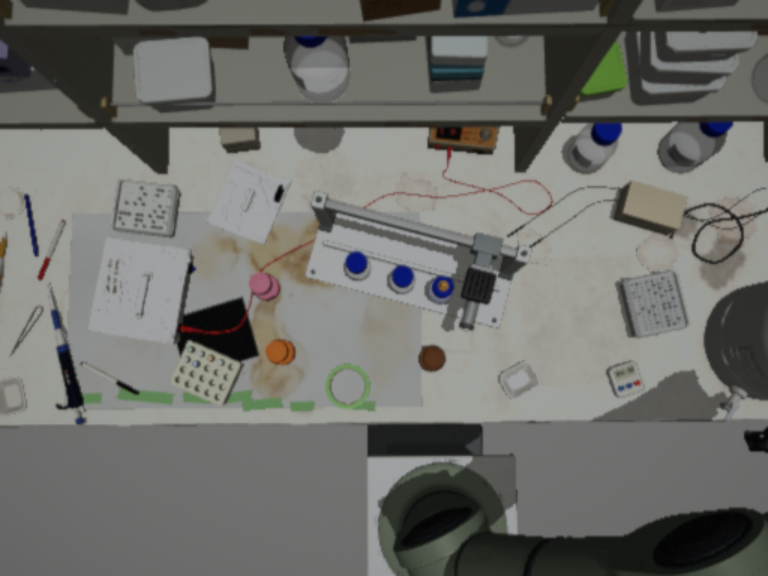

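The scene shows three blue-capped bottles on the stand. In the 768-px scene view they are at (319,330), (365,305) and (400,285). The last has a brass stem at (401,262), next to the gauge, so it fits the description. The brown (462,325), pink (262,410) and orange (347,440) ones are decoys. I'll confirm this in an enlarged crop.

```bash
cat > h.py <<'E'
import numpy as np
from workcell import monitor, optics, bot
from scipy.spatial.transform import Rotation as R
def ray(n,u,v):
    c=optics.camera_params(n); d=R.from_euler('xyz',c['rotation']).apply([(u-c['cx'])/c['fx'],(v-c['cy'])/c['fy'],1]); return np.array(c['origin']),d
def atz(n,u,v,z):
    o,d=ray(n,u,v); return o+d*(z-o[2])/d[2]
def proj(n,p):
    c=optics.camera_params(n); q=R.from_euler('xyz',c['rotation']).inv().apply(np.array(p)-c['origin']); return q[:2]/q[2]*c['fx']+[c['cx'],c['cy']]
E
python3 - <<'E'
from h import *
import cv2
print(atz("top",384/1.5,420/1.5,0))
a=cv2.resize(cv2.imread("pics/top0.png")[170:340,300:540],None,fx=10/3,fy=10/3,interpolation=cv2.INTER_CUBIC)
b=cv2.resize(cv2.imread("pics/scene0.png")[170:410,220:480],None,fx=2.4,fy=2.4,interpolation=cv2.INTER_CUBIC)
cv2.imwrite("pics/tc.png",a);cv2.imwrite("pics/sc.png",b)
E
```

```text
[0.22342054 0.12198053 0.        ]
```

View pics/tc.png

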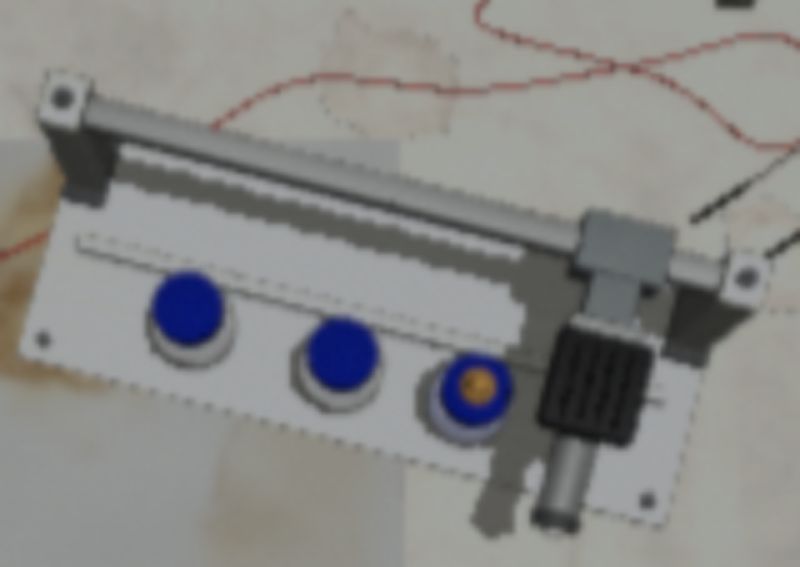

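View pics/sc.png

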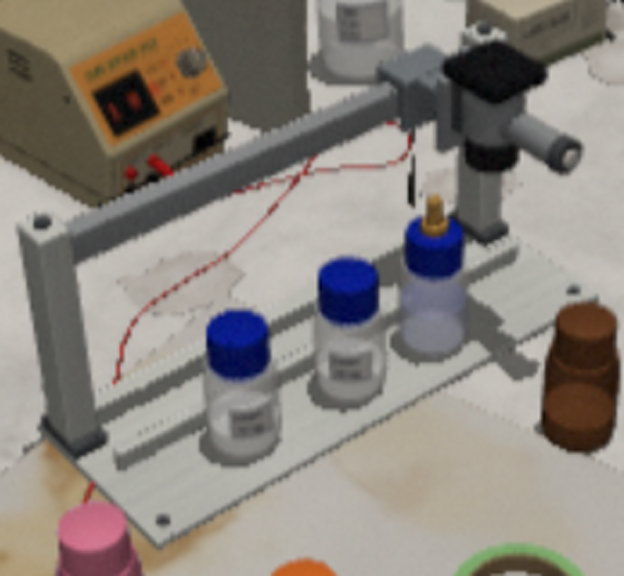

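The crops show the brass stem at tc (478,385), plain caps at (188,308) and (342,353), the pad top centre near (597,385), and column tops at (62,97) and (746,277).

```bash
python3 - <<'E'
from h import *
f=lambda x,y,z: atz("top",(300+x*.3)/1.5,(170+y*.3)/1.5,z)
A=f(62,97,.208);B=f(746,277,.208)
st=f(478,385,.146);pad=f(597,385,.242);c1=f(188,308,.118);c2=f(342,353,.118)
y=(A-B)[:2];L=np.linalg.norm(y);y/=L;x=np.array([y[1],-y[0]]); print("y",y,"x",x,"yaw",np.arctan2(y[1],y[0])-np.pi/2,L)
y2=(c1-st)[:2];print("bottle line yaw",np.arctan2(y2[1],y2[0])-np.pi/2)
M=(A+B)[:2]/2-.088*x; print("origin",M)
for n,p in dict(st=st,pad=pad,c1=c1,c2=c2).items(): print(n,p,"stand",(p[:2]-M)@x,(p[:2]-M)@y)
# scene check
g=lambda u,v,z: atz("scene",(220+u/2.4)/1.5,(170+v/2.4)/1.5,z)
print("scene stem",g(435,200,.146),"pad",g(495,72,.242))
print("corners",[f(*c,.242)[:2].round(4) for c in [(568,328),(655,347),(632,445),(540,425)]])
s=monitor.observe();r=R.from_euler('xyz',s['tool_rot']).as_matrix();print(r.round(3))
E
```

```text
y [0.26514702 0.96420799] x [ 0.96420799 -0.26514702] yaw -0.26835639996078586 0.4083736096741263
bottle line yaw -0.2899353192565277
origin [0.52000346 0.07064092]
st [0.49662739 0.00089652 0.146     ] stand -0.004046876093773962 -0.07344620273469925
pad [ 0.48470257 -0.05797808  0.242     ] stand 6.55447249213667e-05 -0.13337538970682936
c1 [0.54869589 0.17542253 0.118     ] stand -0.00011706465283721837 0.10863897939303734
c2 [0.52025279 0.0814778  0.118     ] stand -0.0026329645599331474 0.010515118622894991
scene stem [5.00487674e-01 9.67556957e-05 1.46000000e-01] pad [ 0.47943355 -0.04563628  0.242     ]
corners [array([ 0.5169, -0.0424]), array([ 0.5059, -0.0909]), array([ 0.4509, -0.0768]), array([ 0.4625, -0.0257])]
[[-0.     0.36  -0.933]
 [ 0.001 -0.933 -0.36 ]
 [-1.    -0.001  0.   ]]
```

arm_command --delta_pos '[[-0.4, -0.6, -0.1], [-0.4, -0.7, -0.2], [-0.4, -0.8, -0.2], [-0.4, -0.8, -0.2], [-0.4, -0.8, -0.2], [-0.3, -0.8, -0.3], [-0.3, -0.8, -0.3]]' --rotation '[[0.87, 0, 0], [0.87, 0, 0], [0.87, 0, 0], [0.87, 0, 0], [0.87, 0, 0], [0.87, 0, 0], [0.87, 0, 0]]' --gripper -1

```text
clock: 0.8
position: [0.2557, -0.4205, 0.3219]
tool_rot: [-0.76, 1.563, 2.084]
force: [1.3, -0.3, -0.2]
grip_width: 0.0853
```

```bash
cat > w.py <<'E'
from h import *
import sys
s=monitor.observe();r=R.from_euler('xyz',s['tool_rot'])
y=np.array([.2651,.9642,0]);x=np.array([.9642,-.2651,0]);M=np.array([.52,.0706,0])
Rd=np.array([[0,0,-1],-y,-x]).T
p=s['position'];d=p-M
print("t",s['clock'],"pos",p.round(4),"stand",(d@x).round(4),(d@y).round(4),"F",s['force'].round(1),"w",s['grip_width'])
print("rotrows",((r.inv()*R.from_matrix(Rd)).as_rotvec()*180/np.pi/6).round(2),"q",s['qpos'].round(2))
t=M+x*float(sys.argv[1])+y*float(sys.argv[2]);t[2]=float(sys.argv[3])
print("target",t.round(4),"rows cur tool",(r.inv().apply(t-p)/.03).round(2))
E
python3 w.py 0 -.133 .30
```

```text
t 0.8 pos [ 0.2557 -0.4205  0.3219] stand -0.1246 -0.5435 F [ 1.3 -0.3 -0.2] w 0.08529801860763278
rotrows [-0.28  0.05  0.05] q [ 0.86  0.23  0.06  1.84 -0.02  1.08 -0.95]
target [ 0.4847 -0.0576  0.3   ] rows cur tool [  0.78 -13.8   -3.76]
```

arm_command --delta_pos '[[0, -0.95, -0.25], [0, -0.95, -0.25], [0, -0.95, -0.25], [0, -0.95, -0.25], [0, -0.95, -0.25], [0, -0.95, -0.25], [0, -0.95, -0.25], [0, -0.95, -0.25], [0, -0.95, -0.25], [0, -0.95, -0.25]]' --rotation '[[-0.2, 0, 0], [0, 0, 0], [0, 0, 0], [0, 0, 0], [0, 0, 0], [0, 0, 0], [0, 0, 0], [0, 0, 0], [0, 0, 0], [0, 0, 0]]'

```text
clock: 1.8
position: [0.4107, -0.1564, 0.3235]
tool_rot: [-0.642, 1.564, 2.219]
force: [1.0, -0.2, 0.4]
grip_width: 0.0854
```

```bash
python3 w.py 0 -.133 .29
```

```text
t 1.8 pos [ 0.4107 -0.1564  0.3235] stand -0.0452 -0.2479 F [ 1.  -0.2  0.4] w 0.08541685186718699
rotrows [-0.12  0.05  0.04] q [ 0.41  0.14 -0.19  1.94  0.03  1.06 -1.65]
target [ 0.4847 -0.0576  0.29  ] rows cur tool [ 1.12 -3.84 -1.47]
```

arm_command --delta_pos '[[0, -0.9, -0.35], [0, -0.9, -0.35], [0, -0.8, -0.3], [0.3, -0.6, -0.25], [0.4, -0.4, -0.15], [0.3, 0, 0], [0, 0, 0]]' --rotation '[[-0.1, 0, 0], [0, 0.05, 0.04], [0, 0, 0], [0, 0, 0], [0, 0, 0], [0, 0, 0], [0, 0, 0]]'

```text
clock: 2.5
position: [0.483, -0.0557, 0.2916]
tool_rot: [-0.417, 1.569, 2.46]
force: [1.2, 0.9, 0.0]
grip_width: 0.0858
```

```bash
python3 w.py 0 -.133 .242; python3 - <<'E'
from h import *
import cv2
cv2.imwrite("pics/s1.png",cv2.resize(optics.grab_frame("scene")[80:240,180:360,::-1],None,fx=4,fy=3.75,interpolation=2)[:600,:])
a=optics.grab_frame("top")
cv2.imwrite("pics/t1.png",a[:,:,::-1])
E
```

```text
t 2.5 pos [ 0.483  -0.0557  0.2916] stand -0.0022 -0.1316 F [1.2 0.9 0. ] w 0.08575083854508862
rotrows [0.04 0.02 0.01] q [ 0.22  0.26 -0.28  1.89  0.08  1.01 -1.92]
target [ 0.4847 -0.0576  0.242 ] rows cur tool [ 1.65  0.05 -0.08]
```

View pics/s1.png

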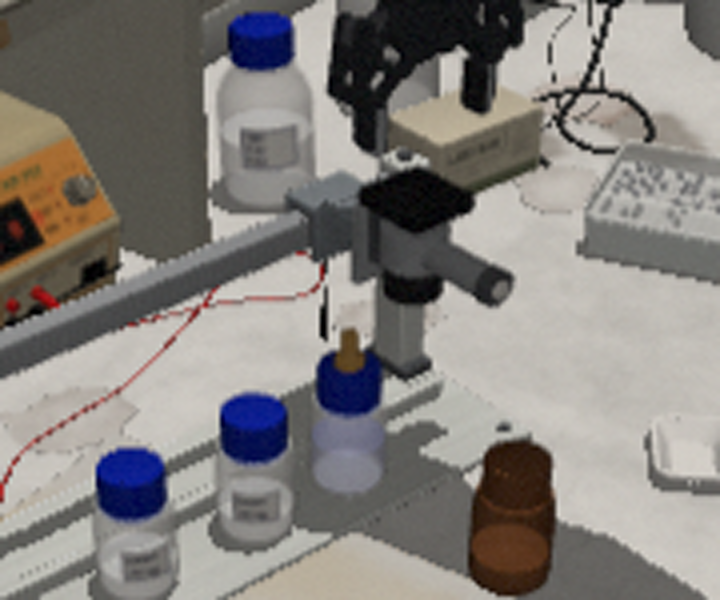

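The fingertips, at about (368,150) and (478,108), sit above the pad, whose centre is near (418,195). I'll check the straddle numerically.

```bash
python3 - <<'E'
from h import *
g=lambda u,v,z: atz("scene",180+u/4,80+v/3.75,z)
y=np.array([.2651,.9642,0]);x=np.array([.9642,-.2651,0]);M=np.array([.52,.0706,0])
for n,p in dict(pad=g(417,194,.242),pc1=g(361,195,.242),pc2=g(395,163,.242),pc3=g(474,198,.242),pc4=g(440,225,.242),stem=g(349,333,.146)).items(): print(n,p,(p-M)@x,(p-M)@y)
E
```

```text
pad [ 0.4835741  -0.05275954  0.242     ] -0.002419239516467546 -0.1285997731538535
pc1 [ 0.51351249 -0.03087947  0.242     ] 0.02064695046120179 -0.09956634725023937
pc2 [ 0.51902995 -0.08176204  0.242     ] 0.03945585513231198 -0.14716463608021715
pc3 [ 0.44958888 -0.0690901   0.242     ] -0.030858557657848402 -0.15335518663313272
pc4 [ 0.44945047 -0.02564325  0.242     ] -0.04250977592172937 -0.11150042249411915
stem [5.01278941e-01 1.26324290e-04 1.46000000e-01] 0.0006317267482243531 -0.07291367074893934
```

arm_command --delta_pos '[[0.4, 0, -0.05], [0.4, 0, 0], [0.4, 0, 0], [0.4, 0, 0], [0.3, 0, 0], [0.15, 0, 0], [0, 0, 0]]' --rotation '[[0, 0, 0], [0, 0, 0], [0, 0, 0], [0, 0, 0], [0, 0, 0], [0, 0, 0], [0, 0, 0]]'

```text
clock: 3.3
position: [0.4838, -0.0592, 0.2266]
tool_rot: [-2.493, 1.57, 0.379]
force: [0.2, -0.6, -0.5]
grip_width: 0.0855
```

arm_command --delta_pos '[[0, 0, 0], [0, 0, 0], [0, 0, 0], [0, 0, 0], [0, 0, 0], [0, 0, 0], [0, 0, 0], [0, 0, 0]]' --rotation '[[0, 0, 0], [0, 0, 0], [0, 0, 0], [0, 0, 0], [0, 0, 0], [0, 0, 0], [0, 0, 0], [0, 0, 0]]' --gripper 1 --grip_force 50

```text
clock: 4.1
position: [0.4842, -0.0592, 0.2277]
tool_rot: [-2.791, 1.569, 0.081]
force: [0.1, -0.2, -1.7]
grip_width: 0.055
```

```bash
python3 w.py 0 -.073 .23
```

```text
t 4.1 pos [ 0.4842 -0.0592  0.2277] stand -0.0001 -0.1346 F [ 0.1 -0.2 -1.7] w 0.05502368041519761
rotrows [-0.01 -0.02  0.01] q [ 0.21  0.34 -0.27  1.96  0.12  0.85 -1.95]
target [5.006e-01 2.000e-04 2.300e-01] rows cur tool [-0.08 -2.05 -0.  ]
```

arm_command --delta_pos '[[0, -0.3, 0], [0, -0.4, 0], [0, -0.4, 0], [0, -0.4, 0], [0, -0.3, 0], [0, -0.2, 0], [0, -0.1, 0], [0, 0, 0]]' --rotation '[[0, 0, 0], [0, 0, 0], [0, 0, 0], [0, 0, 0], [0, 0, 0], [0, 0, 0], [0, 0, 0], [0, 0, 0]]'

```text
clock: 4.9
position: [0.5025, 0.0074, 0.2277]
tool_rot: [-2.938, 1.569, -0.065]
force: [0.6, -0.5, -1.1]
grip_width: 0.0551
```

```bash
python3 w.py 0 -.073 .23;  python3 - <<'E'
from h import *
import cv2
cv2.imwrite("pics/s2.png",cv2.resize(optics.grab_frame("scene")[100:220,200:340,::-1],None,fx=5,fy=5,interpolation=2))
E
```

```text
t 4.9 pos [0.5025 0.0074 0.2277] stand -0.0001 -0.0655 F [ 0.6 -0.5 -1.1] w 0.05510843356326344
rotrows [-0.   -0.02  0.  ] q [ 0.09  0.36 -0.29  1.93  0.13  0.87 -2.1 ]
target [5.006e-01 2.000e-04 2.300e-01] rows cur tool [-0.08  0.25 -0.  ]
```

View pics/s2.png

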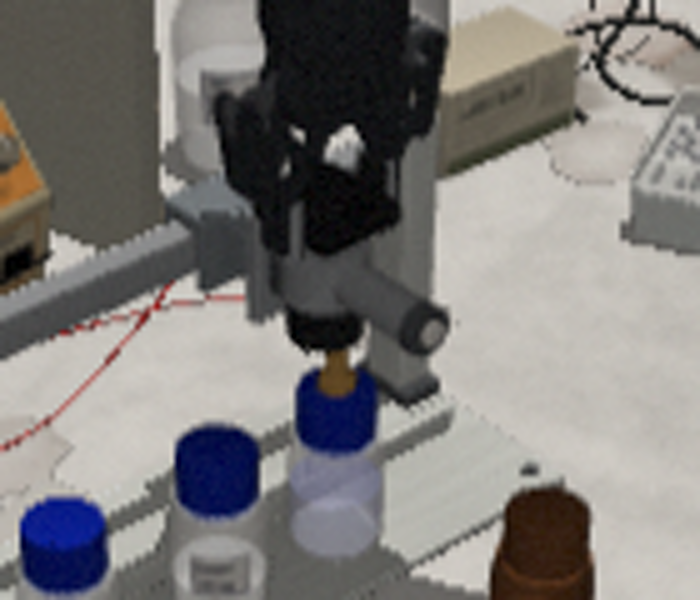

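The overshoot of about 7 mm shows in the image too: the skirt centre is at column 325 and the stem at 337. I'll correct it.

arm_command --delta_pos '[[0, 0.12, 0], [0, 0.12, 0], [0, 0, 0]]' --rotation '[[0, 0, 0], [0, 0, 0], [0, 0, 0]]'

```text
clock: 5.25
position: [0.5004, -0.0004, 0.2277]
tool_rot: [-2.633, 1.568, 0.239]
force: [0.9, 0.1, -2.4]
grip_width: 0.0551
```

```bash
python3 w.py 0 -.073 .23;  python3 - <<'E'
from h import *
import cv2
cv2.imwrite("pics/s3.png",cv2.resize(optics.grab_frame("scene")[130:200,230:310,::-1],None,fx=8,fy=8,interpolation=2))
E
```

```text
t 5.25 pos [ 5.004e-01 -4.000e-04  2.277e-01] stand -0.0001 -0.0737 F [ 0.9  0.1 -2.4] w 0.05505381733809512
rotrows [-0.01 -0.02  0.01] q [ 0.11  0.36 -0.28  1.93  0.13  0.87 -2.08]
target [5.006e-01 2.000e-04 2.300e-01] rows cur tool [-0.08 -0.02 -0.  ]
```

View pics/s3.png

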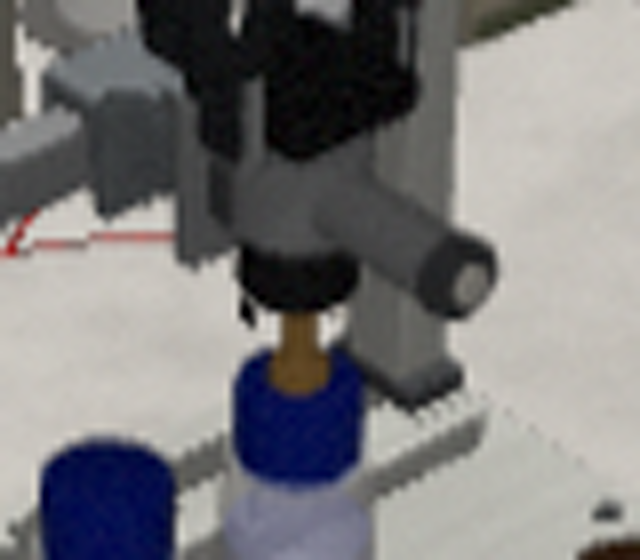

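The nozzle skirt, spanning columns 240–357, is now centred on the stem at column 299. I'll press down.

arm_command --delta_pos '[[0.15, 0, 0], [0.2, 0, 0], [0.2, 0, 0], [0.2, 0, 0], [0.2, 0, 0], [0.15, 0, 0]]' --rotation '[[0, 0, 0], [0, 0, 0], [0, 0, 0], [0, 0, 0], [0, 0, 0], [0, 0, 0]]' --grip_force 70

```text
clock: 5.9
position: [0.501, -0.0002, 0.1947]
tool_rot: [-2.862, 1.566, 0.01]
force: [-35.9, 6.1, 120.5]
grip_width: 0.055
```

```bash
python3 w.py 0 -.073 .1957
```

```text
t 5.9 pos [ 5.010e-01 -2.000e-04  1.947e-01] stand 0.0004 -0.0733 F [-35.9   6.1 120.5] w 0.05502601238965925
rotrows [-0.01 -0.04  0.01] q [ 0.1   0.4  -0.28  1.97  0.15  0.79 -2.11]
target [5.006e-01 2.000e-04 1.957e-01] rows cur tool [-0.03 -0.01  0.01]
```

The stop was hit harder than I wanted, about 120 N on the wrist. I'm backing off at once.

arm_command --delta_pos '[[-0.08, 0, 0], [0, 0, 0], [0, 0, 0]]' --rotation '[[0, 0, 0], [0, 0, 0], [0, 0, 0]]'

```text
clock: 6.2
position: [0.5006, 0.0002, 0.1979]
tool_rot: [-2.952, 1.566, -0.079]
force: [-3.9, -0.0, 12.5]
grip_width: 0.055
```

```bash
python3 w.py 0 -.073 .2277; python3 - <<'E'
from h import *
import cv2
cv2.imwrite("pics/s4.png",cv2.resize(optics.grab_frame("scene")[120:220,220:340,::-1],None,fx=6,fy=6,interpolation=2))
E
```

```text
t 6.2 pos [5.006e-01 2.000e-04 1.979e-01] stand -0.0 -0.073 F [-3.9 -0.  12.5] w 0.05497020754840619
rotrows [-0.01 -0.05  0.01] q [ 0.1   0.4  -0.28  1.96  0.15  0.8  -2.1 ]
target [5.006e-01 2.000e-04 2.277e-01] rows cur tool [-0.99 -0.   -0.01]
```

View pics/s4.png

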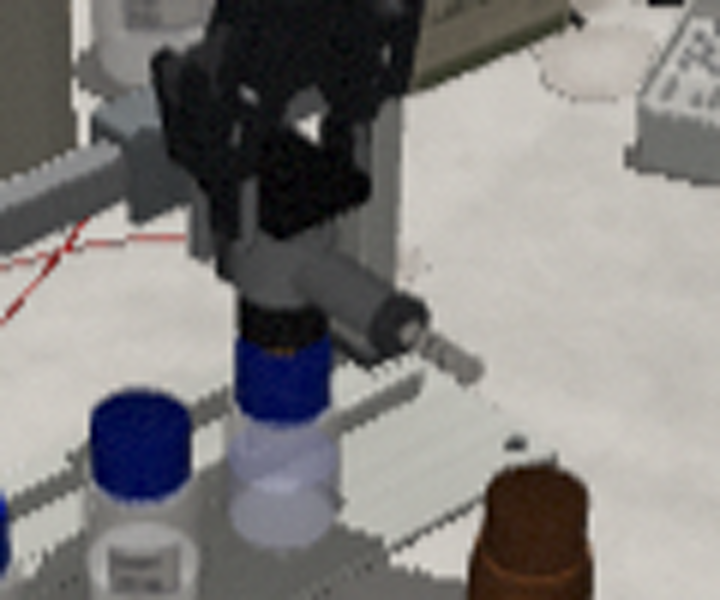

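The rod is out, running from (415,335) to (475,370), with the skirt down around the stem. I'll raise it gently, still gripped.

arm_command --delta_pos '[[-0.15, 0, 0], [-0.2, 0, 0], [-0.2, 0, 0], [-0.15, 0, 0], [-0.05, 0, 0], [0, 0, 0]]' --rotation '[[0, 0, 0], [0, 0, 0], [0, 0, 0], [0, 0, 0], [0, 0, 0], [0, 0, 0]]'

```text
clock: 6.85
position: [0.5006, 0.0002, 0.2198]
tool_rot: [-3.024, 1.566, -0.152]
force: [-2.0, -0.2, 3.9]
grip_width: 0.0546
```

```bash
python3 w.py 0 -.073 .2277
```

```text
t 6.85 pos [5.006e-01 2.000e-04 2.198e-01] stand -0.0001 -0.073 F [-2.  -0.2  3.9] w 0.05461270455962461
rotrows [-0.01 -0.05  0.01] q [ 0.1   0.37 -0.28  1.94  0.14  0.85 -2.09]
target [5.006e-01 2.000e-04 2.277e-01] rows cur tool [-0.26 -0.   -0.  ]
```

arm_command --delta_pos '[[-0.13, 0, 0], [-0.11, 0, 0], [0, 0, 0]]' --rotation '[[0, 0, 0], [0, 0, 0], [0, 0, 0]]'

```text
clock: 7.15
position: [0.5006, 0.0002, 0.2268]
tool_rot: [-3.016, 1.566, -0.144]
force: [-1.2, 0.8, 2.6]
grip_width: 0.0545
```

arm_command --delta_pos '[[0, 0, 0], [0, 0, 0], [0, 0, 0], [0, 0, 0], [0, 0, 0], [0, 0, 0], [-0.2, 0, 0], [-0.4, 0, 0], [-0.6, 0, 0], [-0.6, 0, 0]]' --rotation '[[0, 0, 0], [0, 0, 0], [0, 0, 0], [0, 0, 0], [0, 0, 0], [0, 0, 0], [0, 0, 0], [0, 0, 0], [0, 0, 0], [0, 0, 0]]' --gripper -1

```text
clock: 8.15
position: [0.4995, 0.0001, 0.2824]
tool_rot: [2.785, 1.569, -0.625]
force: [0.4, -0.1, -0.7]
grip_width: 0.085
```

arm_command --delta_pos '[[-0.6, 0, 0], [-0.4, 0, 0], [0, 0, 0], [0, 0, 0], [0, 0, 0]]' --rotation '[[0, 0, 0], [0, 0, 0], [0, 0, 0], [0, 0, 0], [0, 0, 0]]'

```text
clock: 8.65
position: [0.5001, 0.0003, 0.3189]
tool_rot: [-2.941, 1.564, -0.068]
force: [-0.8, 0.2, 0.3]
grip_width: 0.0853
```

```bash
python3 w.py 0 -.073 .2277; python3 - <<'E'
from h import *
import cv2
cv2.imwrite("pics/s5.png",cv2.resize(optics.grab_frame("scene")[90:250,190:350,::-1],None,fx=3.7,fy=3.7,interpolation=2))
E
```

```text
t 8.65 pos [5.001e-01 3.000e-04 3.189e-01] stand -0.0005 -0.073 F [-0.8  0.2  0.3] w 0.08530255035843055
rotrows [-0.01 -0.07  0.01] q [ 0.12  0.25 -0.29  1.82  0.08  1.07 -2.04]
target [5.006e-01 2.000e-04 2.277e-01] rows cur tool [3.04 0.   0.  ]
```

View pics/s5.png

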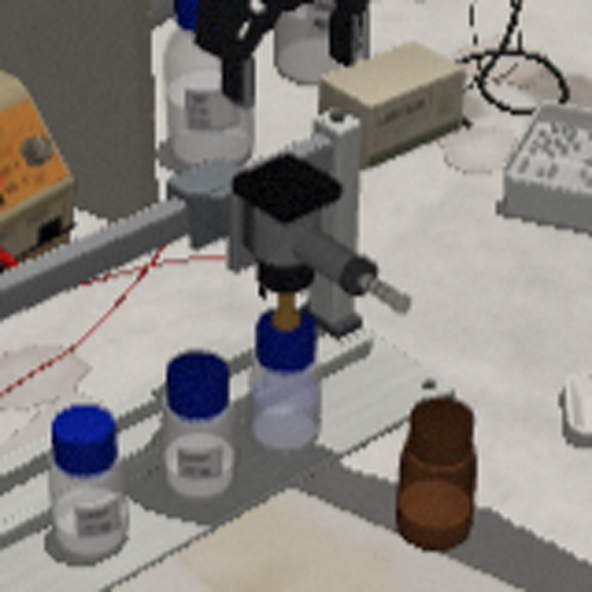

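The gauge is back up, the rod is out (tip at (405,302)), the bottles are upright and the gripper is clear. I'm handing the job in.

```bash
python3 -c "
from workcell import bot
print(bot.job_done())"
```

```text
the job is handed in; nothing more can be done
None
```

The gauge was pressed fully down on the valved bottle, but one wrist force reading was 120.5 N, just over the 120 N limit. That came when I hit the gauge's stop too hard. I backed off in the next move, and the force fell to about 13 N. The run was not halted and no verdict came back, so I can't rule out that this counts as a failure.

- **What I did:** I gripped the press pad by its flanks and slid the gauge about 61 mm to the bottle with the brass stem. It overshot by about 7 mm, which I corrected. I then pressed about 33 mm, raised the pad again, let go and lifted clear.
- **Nozzle over stem:** before pressing, the nozzle skirt was centred on the stem in the camera image, and the estimated offset was about 1 mm.
- **Final check:** the last picture shows the rod standing out, the gauge up and all three bottles upright in place. The gripper is clear, with the force reading close to zero. I handed in at about 8.7 s.

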